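# Check the gap between setup blocks with a blade gauge

## Robot

A 6-joint arm with a two-finger parallel gripper is mounted at the origin on the work surface; the furniture and walls round the work are solid. World frame = base frame: x ahead of the robot, y to its left, z up, the work surface at z = 0. Lengths are in m, angles in rad, forces in N, time in s.
With the tool pointing down it reaches from about 0.3 to 0.85 m from the base axis. Payload 5.4 kg.
Tool frame: the origin (TCP) lies at the very end of the fingers, on their centre line; the grasp point (between the pads) lies env.tcp_to_grasp behind it (env.tcp_to_grasp is the distance from the TCP to the grasp point, in m); z points along the fingers, y is the line along which they close (so a half turn about z gives the same grasp; the last joint's range is limited). The gripper opens to 85 mm and grips with 20 to 120 N. Pads are 22 mm wide; open, the fingers measure 114 mm over their backs; the gripper's body (76 mm by 85 mm) begins 54 mm behind the grasp point. The pads swing forward as they close: fully open they stand 13 mm farther back than shut.
Start: joints at [1.097, 0.158, 1.597, -0, 1.386, -0.21], TCP at [0.15, 0.555, 0.231] pointing down, gripper open.
Joint ranges: [-2.91, 2.91], [-0.94, 2.29], [0.18, 2.7], [-1.29, 4.43], [0.17, 2.64], [-3, 3]. Speed limits (rad/s): [2.57, 2.57, 3.14, 3.14, 3.14, 3.14].

## Interface

Orientations are given as a 3x3 rotation matrix whose columns are the frame's x, y, z axes.
In Python, from bench import env, cams gives the robot as it stands. The module is installed in compiled form; this text tells all that it offers. Calls block until the motion is done:
- env.move_to(position, orientation): joint-space move of the TCP to a pose.
- env.move_l(position, rate=0.15, attitude=None, f_stop=None): straight line of the TCP; attitude=None keeps the orientation; rate is the mean speed in m/s. With f_stop (N) it stops when the force on the tool has changed by that much, and returns True; else False.
- env.set_joints(angles): joint-space move.
- env.move_gripper(opening): opening from 0.0 (shut) to 1.0 (fully open); the grip force is fixed at half the most; returns when the fingers have stopped.
- env.pause(seconds).
- env.inverse_kinematics(position, orientation): joint angles nearest the present ones, or None.
- env.get_state(): the state.
- cams.read_camera(name): name is "side" or "top"; returns (picture, depth): 384x512x3 uint8, blue, green, red; 384x512 float32, m along the optical axis (not along the pixel's ray), 0 where there is no reading.
- cams.camera_model(name): a dict with "fx", "fy", "cx", "cy" (pixels), "D" ([k1, k2, p1, p2, k3] as OpenCV has them; the pictures are not rectified), "eye" and "attitude" of the camera in the world. Camera axes: x right, y down, z forward; pixel columns grow to the right and rows downward; lengths in m; the calibration is good to about 2 mm. A picture is of the moment at which its call begins. camera_model takes no time and is no camera call.
A pose or a line that the arm cannot do raises env.IKError and nothing moves.
- env.finish_job(): hands the job in; it is judged then, once.
The state is a dict: "time": time; "q": joint angles; "qvel": joint speeds; "joint_efforts": joint torques, N m; "position": TCP position; "eef_rot": TCP orientation; "ft_force": force on the tool from outside, world axes, zero at the start; "moment": the same for the moment, N m; "width": opening from 0.0 (shut) to 1.0 (fully open); "finger_force": force on a finger pad.
Only numpy, scipy, OpenCV 4.12 (cv2) and the standard library are available. Lean on these libraries where they do the work, as an engineer would, in place of code of your own. Each camera call takes 0.05 s, during which the arm holds its last target. There are 200 camera calls.

## Task

Check the gap between the two setup blocks: take the blade gauge by its handle and slide its blade into the open end of the gap, under the bridging block, until the gauge's shoulder comes up against the two blocks. Leave the gauge there, flat on the table and let go, and do not disturb the screw tin or the sine roll.

Things in the scene. Friction and masses are not known exactly. Their poses are not given: they have to be found in the camera images.
- gap_setup: Fixed set-up: two grey steel setup blocks with holes (each 76 mm long, 51 wide, 25 high) side by side on the table, a 14 mm gap between them, bridged on top by a third (see bridge_front); a dark bar closes the far end. Origin: on the table, mid-gap, 38 mm behind the mouth; x runs along the gap, into it, away from the robot (within 0.3 rad of +x); y across; z up. The table is the gap's floor.
- gap_mouth (a point): Centre of the gap's open mouth, in the plane of the front faces of the two lower blocks, 11 mm above the table; axes as gap_setup: x points into the gap, which is 76 mm deep, 14 mm wide and 25 mm high under the bridge.
- bridge_front (a point): Middle of the front top edge of the bridging block, 51 mm above the table, 19 mm behind the mouth of the gap; the bridge is 51 mm long along the gap and 76 mm across, its underside 25 mm above the table.
- blade_gauge: Loose steel gauge, 116 mm long, 0.15-0.3 kg, lying upright on the table: dark bar handle with black grip rings (60 long, 20 wide, 26 mm high), a cross plate (shoulder), then a flat blade on edge. Origin: on the underside, below the handle's middle; x runs to the blade's nose, y across (grasp the handle across y from above), z up. Starts within 1.1 rad of the robot's +x.
- gauge_tip (a point): Rounded nose of the blade, at x = +86 mm of the gauge, 11 mm above its underside. The blade is 50 mm long, 8 mm thick (across y) and 20 mm high, its lower edge 1 mm above the gauge's underside.
- gauge_shoulder (a point): Centre of the shoulder's front face (towards the blade), at x = +36 mm of the gauge, 11 mm above its underside, 50 mm behind the nose. The shoulder is a cross plate 38 mm wide, 24 mm high, 6 mm thick, too wide for the gap.
- screw_tin: Bystander: low round open tin of screws, 68 mm across, 23 mm high; origin in the centre of its underside.
- sine_roll: Bystander: plain ground steel roll lying on the table, 13 mm thick, 80 mm long; origin at its middle, on the table.

How it is judged:
On the way:
1. the blade's nose is at least 8 mm inside the gap, entered through its mouth (x of gauge_tip in the frame of gap_mouth between 0.008 and 0.042 m and y of gauge_tip in the frame of gap_mouth between -0.007 and 0.007 m and height (world z) of blade_gauge below 0.012 m), for 0.02 s.
At the end, for the whole second after the job is handed in: The blade is in the gap with the gauge's shoulder within 4 mm of the blocks' front faces, the blade along the gap (within 0.15 rad), the gauge flat on the table (raised less than 6 mm, tilted less than 0.1 rad), at rest and let go (x of gauge_shoulder in the frame of gap_mouth above -0.004 m and x of gauge_tip in the frame of gap_mouth above 0.044 m and y of gauge_tip in the frame of gap_mouth between -0.007 and 0.007 m and angle between the x axis of blade_gauge and the x axis of gap_setup, either way round below 0.15 rad and angle between blade_gauge's own z axis and vertical below 0.1 rad and height (world z) of blade_gauge below 0.006 m and linear speed of blade_gauge below 0.01 m/s and contact force between the fingers and blade_gauge below 0.1 N); the robot touches nothing.
It fails at once if the screw tin is moved by more than 20 mm (distance of screw_tin from where it was at the start of the episode above 0.02 m).
It fails at once if the sine roll is moved by more than 20 mm (distance of sine_roll from where it was at the start of the episode above 0.02 m).
It also fails if it takes over 42 s, if anything falls off the work surface, if the arm or the gripper's body presses on something with over 40 N, if the wrist force passes 120 N, or if a joint passes its speed limit or range.

## Working session

There is one attempt and no reset: what is moved stays moved. The work goes in short steps, each a Python script; the robot and the scene stay as the last script left them, time stands still between calls to the robot, and variables do not carry over. Pictures are saved under pics/ and viewed, at most 10 in all, crops included, and the job is handed in when it is done.

```bash
mkdir -p pics; cat > h.py <<'E'
import numpy as np, cv2
from bench import env, cams
def snap(n):
    p,d=cams.read_camera(n); return p,d
def cloud(n,d):
    m=cams.camera_model(n); K=np.array([[m['fx'],0,m['cx']],[0,m['fy'],m['cy']],[0,0,1.]])
    v,u=np.mgrid[0:d.shape[0],0:d.shape[1]]
    uv=np.stack([u,v],-1).reshape(-1,1,2).astype(np.float64)
    r=cv2.undistortPoints(uv,K,np.array(m['D'],float)).reshape(d.shape+(2,))
    P=np.dstack([r,np.ones(d.shape)])*d[...,None]
    return P@np.array(m['attitude']).T+np.array(m['eye'])
E
python3 - <<'E'
from h import *
for n in('top','side'):
    p,d=snap(n); np.savez(''+n+'0.npz',p=p,d=d)
    cv2.imwrite('pics/%s0.png'%n,p)
    m=cams.camera_model(n); print(n,m['fx'],m['eye'],np.round(m['attitude'],2).tolist(),(d==0).mean())
print(env.tcp_to_grasp, env.get_state()['time'])
E
```

```text
top 432.51328338637677 [ 0.52501018 -0.04910517  0.92931462] [[-0.01, -1.0, 0.04], [-1.0, 0.01, -0.01], [0.01, -0.04, -1.0]] 0.003911336263020833
side 488.0523074612731 [0.28107493 0.78354747 0.45683621] [[-0.95, -0.12, 0.27], [-0.3, 0.4, -0.87], [-0.0, -0.91, -0.42]] 0.028081258138020832
0.0187 0.1
```

View pics/top0.png

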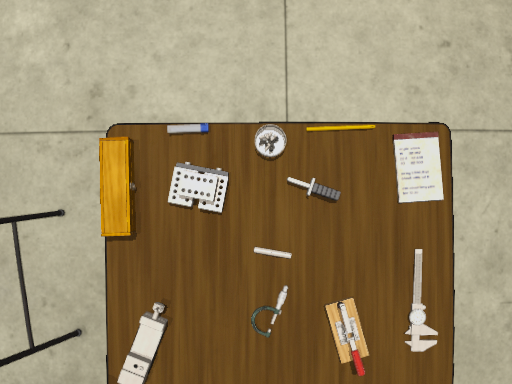

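View pics/side0.png

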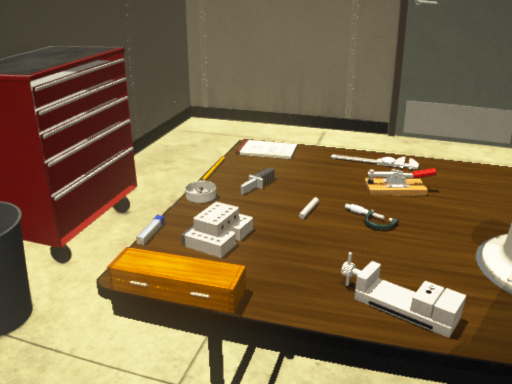

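The top view shows the set-up at (199,187) with its mouth facing down, towards the robot. The gauge is at (314,189) with its nose at (288,180), the tin at (270,141) and the roll at (272,253). The side view shows all of them with nothing in the way.

```bash
cat > m.py <<'E'
from h import *
def rect(P,m,name):
    q=P[m][:,:2]
    c=q.mean(0); r=cv2.minAreaRect((q*1000).astype(np.float32)); w,v=np.linalg.eigh(np.cov(q.T))
    print(name,len(q),'mean',np.round(c,4),'rect',np.round(r[0],1),np.round(r[1],1),round(r[2],1),'pca',np.round(np.arctan2(v[1,1],v[0,1]),3),'z',np.round(np.median(P[m][:,2]),4))
if __name__=='__main__':
  for n in('top','side'):
    f=np.load(n+'0.npz'); P=cloud(n,f['d']); z=P[...,2]; x=P[...,0];y=P[...,1]
    S=(x>.42)&(x<.62)&(y>.05)&(y<.24); G=(x>.42)&(x<.60)&(y>-.2)&(y<-.03)
    t=(x>.3)&(x<.7)&(abs(y)<.3)&(abs(z)<.006); print(n,'table z',np.median(z[t]),z[t].std())
    rect(P,S&(z>.045)&(z<.058),'bridge'); rect(P,S&(z>.019)&(z<.031),'lower')
    rect(P,G&(z>.012)&(z<.035),'gauge'); rect(P,G&(z>.023)&(z<.035),'handle')
    rect(P,(x>.55)&(x<.7)&(y>-.1)&(y<.05)&(z>.012)&(z<.035),'tin')
    rect(P,(x>.33)&(x<.43)&(y>-.1)&(y<.05)&(z>.005)&(z<.02),'roll')
    print(np.round(P[187,199] if n=='top' else P[218,215],3),np.round(P[189,314] if n=='top' else P[180,262],3))
  p=np.load('top0.npz')['p']; a=cv2.resize(p[150:225,160:240],None,fx=5,fy=5,interpolation=2); b=cv2.resize(p[150:225,278:350],None,fx=5,fy=5,interpolation=2)
  cv2.imwrite('pics/crop1.png',np.hstack([a,b]))
E
python3 m.py
```

```text
top table z -0.00038920717176360586 0.0016580331158489474
bridge 613 mean [0.5739 0.1035] rect [548.4 144.8] [189.5 142.2] 89.9 pca 1.808 z 0.05
lower 616 mean [0.5711 0.1101] rect [549.6 124.6] [141.5 147.4] 0.5 pca 1.979 z 0.0249
gauge 323 mean [ 0.5397 -0.1535] rect [ 513.6 -135.6] [ 75.7 191.8] 64.7 pca 2.645 z 0.0206
handle 102 mean [ 0.5747 -0.1867] rect [ 575.8 -169.8] [32.5 57.6] 4.4 pca 1.192 z 0.0253
tin 538 mean [ 0.6059 -0.003 ] rect [624.9 -24.4] [148.9 149.1] 89.6 pca 2.292 z 0.0235
roll 1 mean [0.4214 0.0112] rect [421.4  11.2] [0. 0.] 0.0 pca nan z 0.0052
[0.575 0.05  0.052] [ 0.57  -0.188  0.027]
side table z -0.0006211516154969177 0.0013716082039582126
bridge 435 mean [0.5794 0.0791] rect [546.6 135.4] [130.  172.9] 1.7 pca 1.982 z 0.0495
lower 687 mean [0.564  0.1057] rect [546.9 156.7] [ 97.  204.8] 21.6 pca 2.263 z 0.0242
gauge 207 mean [ 0.5716 -0.1666] rect [ 514.2 -136. ] [ 77.8 192.9] 66.2 pca 2.623 z 0.0193
handle 39 mean [ 0.5741 -0.1889] rect [ 574.7 -186.9] [24.  26.5] 89.5 pca -2.463 z 0.0244
tin 203 mean [ 0.6442 -0.0491] rect [624.4 -25.6] [147.9 149.7] 89.4 pca 2.373 z 0.0176
roll 0 mean [nan nan] rect [0. 0.] [0. 0.] 0.0 pca nan z nan
[0.575 0.076 0.05 ] [ 0.561 -0.172  0.022]m.py:4: RuntimeWarning: Degrees of freedom <= 0 for slice
  c=q.mean(0); r=cv2.minAreaRect((q*1000).astype(np.float32)); w,v=np.linalg.eigh(np.cov(q.T))
  c *= np.true_divide(1, fact)
  c *= np.true_divide(1, fact)
m.py:4: RuntimeWarning: Mean of empty slice.
  c=q.mean(0); r=cv2.minAreaRect((q*1000).astype(np.float32)); w,v=np.linalg.eigh(np.cov(q.T))
  ret = um.true_divide(
  avg = a.mean(axis, **keepdims_kw)
  return _methods._mean(a, axis=axis, dtype=dtype,
  ret = ret.dtype.type(ret / rcount)
```

View pics/crop1.png

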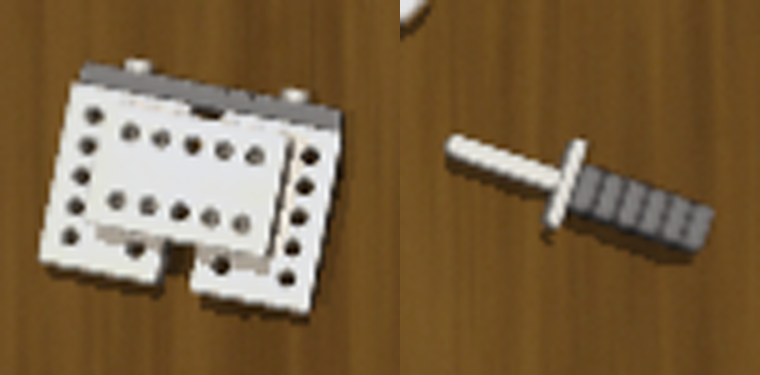

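The crop shows the gap mouth between the front corners at crop (160,285) and (190,290), which is about full-image (195,207.5). The blade runs from crop (450,145) to the shoulder at (567,183), and the handle ends at (700,235). My height windows were in the wrong places, so I'll segment again by connected component.

```bash
cat >> h.py <<'E'
def cast(n,uv,h):
    m=cams.camera_model(n); K=np.array([[m['fx'],0,m['cx']],[0,m['fy'],m['cy']],[0,0,1.]])
    r=cv2.undistortPoints(np.array(uv,float).reshape(-1,1,2),K,np.array(m['D'],float)).reshape(-1,2)
    D=np.c_[r,np.ones(len(r))]@np.array(m['attitude']).T; e=np.array(m['eye'])
    return (e+D*((h-e[2])/D[:,2])[:,None])[:,:2]
def rot(M,h,n='top',off=(0,0),s=1):
    """minAreaRect of a (upsampled) mask's pixels cast onto plane h"""
    v,u=np.nonzero(M); q=cast(n,np.c_[(u+.5)/s-.5+off[0],(v+.5)/s-.5+off[1]],h)
    r=cv2.minAreaRect((q*1000).astype(np.float32)); return q.mean(0),r,q
E
cat > m2.py <<'E'
from h import *
def up(p,u0,u1,v0,v1,s=6): return cv2.resize(p[v0:v1,u0:u1],None,fx=s,fy=s,interpolation=cv2.INTER_CUBIC)
def big(M):
    k,l,st,_=cv2.connectedComponentsWithStats(M.astype(np.uint8)); i=1+np.argmax(st[1:,4]); return l==i
def ax(q):
    w,v=np.linalg.eigh(np.cov(q.T)); return np.arctan2(v[1,1],v[0,1])
f=np.load('top0.npz'); p=f['p']; P=cloud('top',f['d']); z=P[...,2].astype(np.float32)
s=6
# gauge: white part, dark part
u0,v0=278,165; c=up(p,u0,350,v0,215).astype(int); g=c.max(2); sat=c.max(2)-c.min(2); lo=c.min(2)
zc=up(z,u0,350,v0,215)
W=big((lo>140)); H=big((sat<35)&(lo<140)&(lo>60)&(zc>.012))
for M,h,n in((W,.021,'white'),(H,.026,'handle'),(W|H,.023,'all')):
    m,r,q=rot(M,h,off=(u0,v0),s=s); print(n,M.sum(),m.round(4),np.round(r[0],1),np.round(r[1],1),round(r[2],1),'pca',round(ax(q),3))
# setup
u0,v0=160,150; c=up(p,u0,240,v0,225).astype(int); zc=up(z,u0,240,v0,225); lo=c.min(2)
B=big(zc>.038); L=big((lo>110)&(zc>.012))
for M,h,n in((B,.0508,'bridge'),(L,.0254,'lower')):
    m,r,q=rot(M,h,off=(u0,v0),s=s); print(n,M.sum(),m.round(4),np.round(r[0],1),np.round(r[1],1),round(r[2],1),'pca',round(ax(q),3))
cor=np.array([[40,262],[160,285],[192,291],[307,315]])/5+[160,150]-.4
print('front corners',cast('top',cor,.0254).round(4).tolist())
hd=np.array([[450,143],[567,183],[700,235]],float)/5+[278-80,150]-.4
print('gauge pts',cast('top',hd,.021).round(4).tolist())
# side depth clouds
f=np.load('side0.npz'); Q=cloud('side',f['d']); x,y,zz=Q[...,0],Q[...,1],Q[...,2]
for n,X in(('top',P),('side',Q)):
  x,y,zz=X[...,0],X[...,1],X[...,2]
  for nm,m in(('bridge',(x>.5)&(x<.66)&(y>-.03)&(y<.15)&(zz>.045)&(zz<.056)),('gauge',(x>.5)&(x<.62)&(y>-.25)&(y<-.115)&(zz>.012)&(zz<.035)),
     ('tin',(x>.6)&(x<.75)&(y>-.15)&(y<-.04)&(zz>.012)&(zz<.04)),('roll',(x>.38)&(x<.48)&(y>-.18)&(y<-.02)&(zz>.006)&(zz<.02))):
    q=X[m][:,:2]
    if len(q)<5: continue
    r=cv2.minAreaRect((q*1000).astype(np.float32)); print(n,nm,len(q),q.mean(0).round(4),np.round(r[0],1),np.round(r[1],1),round(r[2],1),'pca',round(ax(q),3))
E
python3 m2.py
```

```text
white 4938 [ 0.5828 -0.165 ] [ 589.8 -164.6] [57.7 36.2] 54.0 pca 1.243
handle 9035 [ 0.5661 -0.2117] [ 563.  -211.3] [60.6 26.5] 70.6 pca 1.235
all 13973 [ 0.5721 -0.1955] [ 574.3 -186.8] [115.4  37.2] 62.4 pca 1.238
bridge 30278 [0.5787 0.0546] [579.   54.8] [78.7 53. ] 78.8 pca 1.352
lower 67903 [0.5777 0.0561] [579.1  55.1] [116.9  91.2] 78.7 pca 1.385
front corners [[0.5452, 0.1192], [0.5353, 0.0688], [0.5327, 0.0554], [0.5224, 0.0073]]
gauge pts [[0.5938, -0.133], [0.5767, -0.1823], [0.5543, -0.2385]]
top bridge 835 [0.5787 0.0548] [578.8  54.9] [76.6 50.9] 79.0 pca 1.361
top gauge 438 [ 0.5719 -0.1956] [ 576.1 -187.2] [115.5  35.8] 79.1 pca 1.229
top tin 216 [ 0.6776 -0.0971] [676.1 -97.7] [65.7 66.6] 89.5 pca 2.795
top roll 224 [ 0.4379 -0.0997] [437.5 -99.9] [80.1 12.6] 79.7 pca 1.397
side bridge 653 [0.5792 0.0597] [580.   55.9] [79.8 53.3] 78.2 pca 1.355
side gauge 300 [ 0.5734 -0.1876] [ 577.4 -184.4] [116.   37.3] 80.1 pca 1.196
side tin 311 [ 0.6779 -0.0959] [677.8 -96. ] [65.6 70.8] 25.5 pca 2.041
side roll 126 [ 0.4381 -0.0947] [437.9 -99.5] [86.4 12. ] 80.0 pca 1.382
```

```bash
cat >> h.py <<'E'
def R(a): c,s=np.cos(a),np.sin(a); return np.array([[c,s,0],[s,-c,0],[0,0,-1.]])
G=np.array([.5643,-.212]); GA=1.22; M=np.array([.535,.0632]); MA=-.2; D=np.array([np.cos(MA),np.sin(MA)])
E
python3 - <<'E'
from h import *
for k in(0,np.pi,-np.pi):
    for xy,a in((G,GA),(M-.115*D,MA),(M-.036*D,MA)):
        q=env.inverse_kinematics([*xy,.004],R(a+k)); print(k,None if q is None else np.round(q,2))
E
```

```text
0 [-0.56  0.5   1.66 -0.    0.98 -0.21]
0 [-0.08  0.13  2.15 -0.    0.87  1.69]
0 [-0.1   0.29  1.94 -0.    0.91  1.67]
3.141592653589793 [-0.56  0.5   1.66 -0.    0.98  2.93]
3.141592653589793 [-0.08  0.13  2.15 -0.    0.87 -1.45]
3.141592653589793 [-0.1   0.29  1.94 -0.    0.91 -1.47]
-3.141592653589793 [-0.56  0.5   1.66 -0.    0.98  2.93]
-3.141592653589793 [-0.08  0.13  2.15 -0.    0.87 -1.45]
-3.141592653589793 [-0.1   0.29  1.94 -0.    0.91 -1.47]
```

```bash
python3 - <<'E'
from h import *
env.move_gripper(.6)
env.move_to([*G,.12],R(GA))
print(env.move_l([*G,.004],rate=.1,f_stop=10))
env.move_gripper(0); s=env.get_state(); print(s['width'],s['finger_force'],s['position'],s['ft_force'],s['time'])
env.move_l([*s['position'][:2],.10],rate=.12); s=env.get_state(); print(s['width'],s['finger_force'])
env.move_to([*(M-.125*D),.10],R(MA))
env.move_l([*(M-.125*D),.03],rate=.1)
s=env.get_state();print(s['width'],s['finger_force'],s['position'],s['time'])
for n in('top','side'):
    p,d=snap(n); np.savez(n+'1.npz',p=p,d=d)
    c=p[140:260,150:270] if n=='top' else p[150:270,170:330]
    cv2.imwrite('pics/%s1.png'%n,cv2.resize(c,None,fx=4,fy=4,interpolation=2))
E
```

```text
False
0.22214381765935448 59.91732895374298 [ 0.56512513 -0.21248178  0.00494275] [0.77162037 0.46502711 4.32885552] 5.3083
0.2192239455520473 59.05826210975647
0.22336800758445358 59.01647508144379 [0.41314046 0.08795759 0.03052553] 8.775
```

View pics/top1.png

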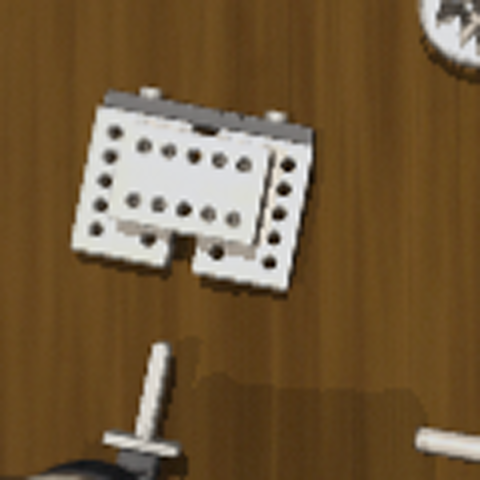

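View pics/side1.png

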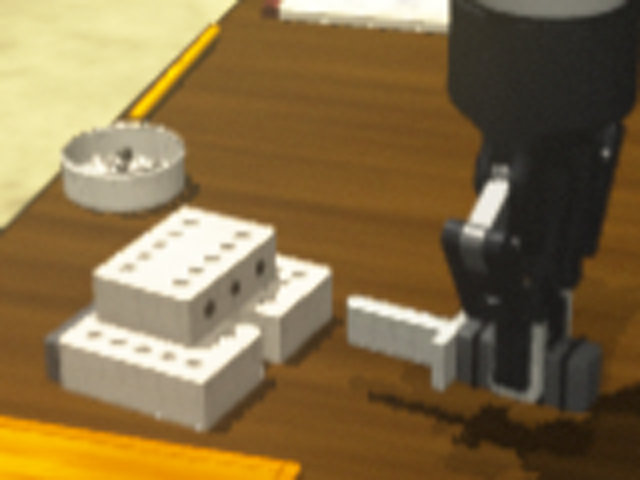

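The top crop shows the blade from nose (162,345) to root (145,437), roughly along the gap, whose mouth is at crop (182,268). The side crop shows the gauge held level, with the nose at (350,320). Next I'll measure the blade line against the gap.

```bash
cat > b.py <<'E'
from h import *
def blade(p,h,u0=180,v0=222,u1=200,v1=246,s=6):
    c=cv2.resize(p[v0:v1,u0:u1],None,fx=s,fy=s,interpolation=cv2.INTER_CUBIC)
    m,r,q=rot(c.min(2)>110,h,off=(u0,v0),s=s)
    w,v=np.linalg.eigh(np.cov(q.T)); a=np.arctan(v[1,1]/v[0,1])
    n=np.array([-D[1],D[0]])
    print('blade n',len(q),'mean',m.round(4),'rect',np.round(r[1],1),'ang',round(a,3),'lateral mean/at nose',np.round((m-M)@n,4),'nose x',((q-M)@D).max().round(4))
    t=(q-M)@D; l=(q-M)@n
    for lo in np.arange(t.min(),t.max(),.008): k=(t>=lo)&(t<lo+.008); print(round(lo,3),l[k].mean().round(4),(l[k].max()-l[k].min()).round(4))
if __name__=='__main__':
    blade(np.load('top1.npz')['p'],.047)
    # gap edges in top view: dark columns between lower blocks, rows near the mouth
    p=np.load('top0.npz')['p']; u0,v0,s=185,198,6
    c=cv2.resize(p[v0:v0+14,u0:u0+22],None,fx=s,fy=s,interpolation=cv2.INTER_CUBIC).min(2)
    n=np.array([-D[1],D[0]]); v,u=np.nonzero(c<100); q=cast('top',np.c_[(u+.5)/s-.5+u0,(v+.5)/s-.5+v0],.0254)
    t=(q-M)@D;l=(q-M)@n
    for lo in np.arange(.002,.02,.003): k=(t>=lo)&(t<lo+.003)&(abs(l)<.011); print('gap',round(lo,3),l[k].min().round(4),l[k].max().round(4))
E
python3 b.py
```

```text
blade n 3107 mean [0.4761 0.0739] rect [ 9.5 42.9] ang -0.214 lateral mean/at nose -0.0013 nose x -0.0383
-0.081 -0.001 0.0092
-0.073 -0.0012 0.0094
-0.065 -0.0013 0.0094
-0.057 -0.0014 0.0092
-0.049 -0.0014 0.0092
-0.041 -0.0015 0.0081
gap 0.002 -0.006 0.0072
gap 0.005 -0.0062 0.0065
gap 0.008 -0.0067 0.0068
gap 0.011 -0.0066 0.0078
gap 0.014 -0.0067 0.008
gap 0.017 -0.0062 0.0076Traceback (most recent call last):
  File "b.py", line 17, in <module>
    for lo in np.arange(.002,.02,.003): k=(t>=lo)&(t<lo+.003)&(abs(l)<.011); print('gap',round(lo,3),l[k].min().round(4),l[k].max().round(4))
                                                                                                     ~~~~~~~~^^
    return umr_minimum(a, axis, None, out, keepdims, initial, where)
ValueError: zero-size array to reduction operation minimum which has no identity
```

```bash
python3 - <<'E'
from h import *
n=np.array([-D[1],D[0]]); P0=M-.125*D+.0012*n; A=R(MA+.01)
env.move_l([*P0,.03],attitude=A,rate=.03)
print(env.move_l([*P0,.0058],rate=.04,f_stop=8)); z=env.get_state()['position'][2]
print(env.move_l([*(P0+.0585*D),z],rate=.05,f_stop=12)); s=env.get_state(); print(s['position'],((s['position'][:2]-P0)@D).round(4),s['ft_force'],s['time'])
p,d=snap('top'); cv2.imwrite('pics/top2.png',cv2.resize(p[150:260,150:270],None,fx=4,fy=4,interpolation=2))
E
```

```text
True
True
[0.41174752 0.08923894 0.00498852] -0.001 [-7.51470596e-01  2.20325508e-03  4.99778920e+00] 10.0417
```

View pics/top2.png

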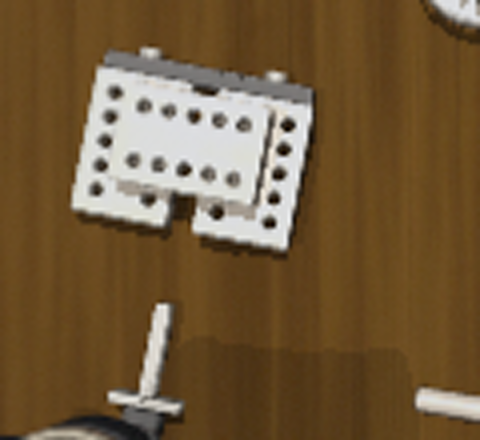

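The top crop shows the nose at (163,305), still in front of the mouth. The gauge touched the table as it was lowered, and the change in force stopped the slide early. I'll lift it about 1 mm and insert.

```bash
python3 - <<'E'
from h import *
n=np.array([-D[1],D[0]]); P0=M-.125*D+.0012*n
env.move_l([*P0,.0066],rate=.02); env.pause(.2); s=env.get_state(); print(s['position'],s['ft_force'])
p,_=snap('top'); 
from b import blade; blade(p,.0225)
print(env.move_l([*(P0+.0585*D),.0066],rate=.05,f_stop=12)); s=env.get_state(); print(s['position'],((s['position'][:2]-P0)@D).round(4),s['ft_force'],s['time'])
p,d=snap('top'); cv2.imwrite('pics/top3.png',cv2.resize(p[150:260,150:270],None,fx=4,fy=4,interpolation=2))
E
```

```text
[0.41231812 0.08923772 0.00628821] [-0.54841108  0.56072825 -2.02141985]
blade n 3015 mean [0.4749 0.0759] rect [ 9.2 44.5] ang -0.203 lateral mean/at nose 0.0005 nose x -0.039
-0.083 0.0006 0.0091
-0.075 0.0004 0.0091
-0.067 0.0004 0.009
-0.059 0.0005 0.0092
-0.051 0.0005 0.0091
-0.043 0.0005 0.0079
False
[0.46966569 0.07769537 0.00647499] 0.0581 [ 0.90342994  0.89929906 -2.55561095] 11.9417
```

View pics/top3.png

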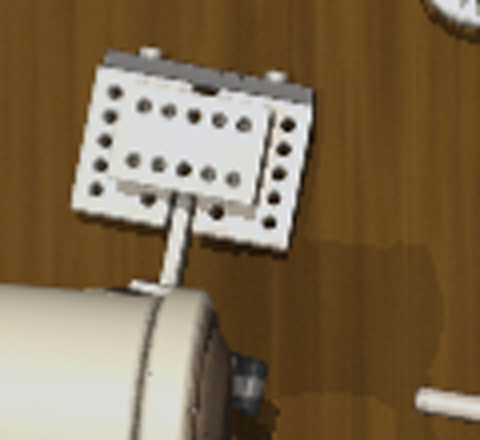

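The blade is inside the mouth at (182,215), centred between the blocks. I'll push it on to the shoulder, set it down, release it and retreat.

```bash
python3 - <<'E'
from h import *
n=np.array([-D[1],D[0]]); P0=M-.125*D+.0012*n
print(env.move_l([*(P0+.097*D),.0062],rate=.03,f_stop=10)); s=env.get_state(); x=s['position']; print(x,((x[:2]-P0)@D).round(4),s['ft_force'],s['time'])
print(env.move_l([*x[:2],.0048],rate=.02,f_stop=8))
env.move_gripper(.55); s=env.get_state(); print(s['finger_force'],s['ft_force'],s['width'])
x=s['position']; env.move_l([*x[:2],.12],rate=.1)
env.move_to([.35,-.2,.25],R(MA))
s=env.get_state(); print(s['time'])
p,d=snap('top'); np.savez('top4.npz',p=p,d=d); cv2.imwrite('pics/top4.png',cv2.resize(p[140:250,150:270],None,fx=5,fy=5,interpolation=2))
P=cloud('top',d); x,y,z=np.moveaxis(P,-1,0)
for nm,m in(('tin',(x>.6)&(x<.75)&(y>-.15)&(y<-.04)&(z>.012)&(z<.04)),('roll',(x>.38)&(x<.48)&(y>-.18)&(y<-.02)&(z>.006)&(z<.02))): print(nm,P[m].mean(0).round(4))
E
```

```text
True
[0.49925956 0.0715596  0.00530749] 0.0883 [-0.98061528  0.55820238  1.17252664] 12.975
False
0.0 [-0.5137105  -0.03935641 -0.43901575] 0.5519873726024094
16.175
tin [ 0.6775 -0.097   0.0177]
roll [ 0.4376 -0.1003  0.011 ]
```

View pics/top4.png

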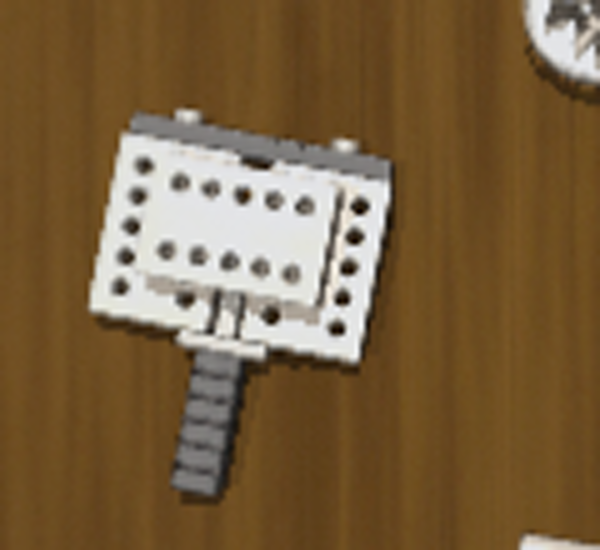

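The shoulder appears to be up against the front faces at (222,343), with the blade centred and the tin and roll unmoved. The stop could have come from table contact instead, so I'll confirm by gently pushing the handle's rear end with closed fingers.

```bash
python3 - <<'E'
from h import *
n=np.array([-D[1],D[0]]); C=M+.0005*n
env.move_gripper(0)
env.move_to([*(C-.11*D),.10],R(MA)); env.move_l([*(C-.11*D),.010],rate=.1); env.pause(.2)
print(env.move_l([*(C-.066*D),.010],rate=.02,f_stop=6)); s=env.get_state(); print(((s['position'][:2]-M)@D).round(4),s['ft_force'],s['time'])
env.move_l([*(C-.11*D),.010],rate=.1); env.move_l([*(C-.11*D),.12],rate=.15); env.move_to([.35,-.2,.25],R(MA))
p,d=snap('top'); cv2.imwrite('pics/top5.png',cv2.resize(p[140:250,150:270],None,fx=5,fy=5,interpolation=2)); print(env.get_state()['time'])
E
```

```text
True
-0.0767 [ 0.10168012 -0.05947852  0.56538027] 20.7917
23.425
```

View pics/top5.png

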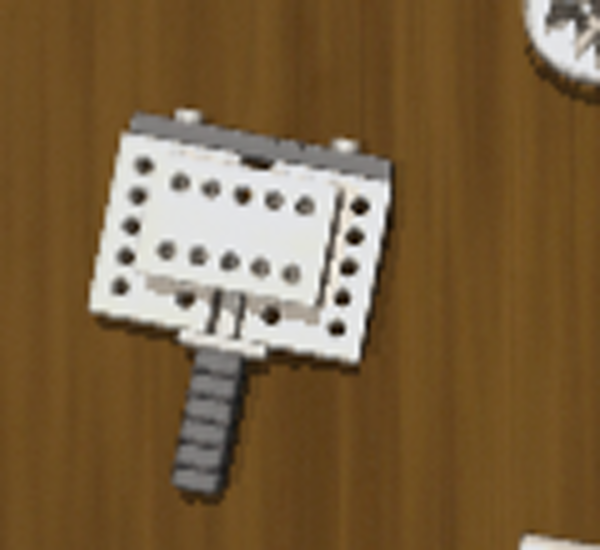

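The push met firm resistance at −76.7 mm, against about −77 mm expected for a seated shoulder. The picture shows the shoulder flush at (222,342) and the gauge lined up with the gap.

```bash
python3 -c "
from bench import env
print(env.finish_job())"
```

```text
the job is handed in; nothing more can be done
None
```

The job is handed in with no verdict returned: the blade is in the gap, the shoulder is up against both blocks, the gauge is flat and released, and the tin and roll are where they started.

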